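# Gauge a press spindle: go, then no-go

### The job

Take the square-headed spindle from the wooden stand, keep it upright and slide its shank in at the flared mouth of the gauge, right through the go gap into the open chamber, then push it against the narrower no-go gap, which must stop it: keep a steady push of about 8 N there for a second, and never load the gauge with more than 25 N. Then stand it fully down in the hole of the dark steel block for passed parts and let go, leaving the other spindles and everything else where they are.

Things in the scene. Friction and masses are not known exactly. Their poses are not given: they have to be found in the camera images.
- spindle: The part to be gauged: bright steel, 0.18 kg. Round shank 16 mm in diameter, 50 mm long, its foot chamfered 1.5 x 2 mm; on top a square head 22 x 22 mm, 28 mm high (78 mm in all). Origin: centre of the foot's underside; z up along the shank; the head's flats face its x and y axes. It starts upright in one of the stand's three holes (which one varies), foot 10 mm above the table, head between 60 and 88 mm above the table, yaw within 0.3 rad of the stand's. Grip it by the head.
- ball_spindle: Another spindle in the stand, with the same shank but a ball head 26 mm in diameter. Leave it there. Origin: centre of its foot.
- disc_spindle: Another spindle in the stand, with the same shank but a flat disc head 36 mm in diameter, 12 mm thick. Leave it there. Origin: centre of its foot.
- stand: Wooden block fixed to the table, 56 (x) x 196 (y) x 36 mm high, with three blind holes 18.5 mm in diameter, 26 mm deep, in a row along its y axis at y = -65, 0 and +65 mm. Origin: centre of its underside.
- gauge: Go / no-go gap gauge fixed to the table. Origin: centre of the underside of its base plate (150 along x, 90 along y, 8 mm thick); z up. The slot lies along its x axis at y = 0, open on top, between rigid aluminium jaws that stand from 8 to 34 mm above the table; parts go through it in +x. Keep the foot 11 to 24 mm above the table there (14 is good): below the jaws' tops, clear of the plate.
- mouth (a point): Outer end of the slot's flared mouth, on the slot's axis at x = -60 mm of the gauge, on the plate's top; the frame is the gauge's. The mouth narrows from about 38 mm here to 17.5 mm at x = -35 mm.
- go_gap (a point): Middle of the go gap, on the slot's axis at x = -20 mm of the gauge, on the plate's top. The gap is 17.5 mm wide and runs from x = -35 to -5 mm.
- chamber (a point): A point in the open chamber, on the slot's axis at x = 10 mm of the gauge, on the plate's top. The chamber begins at x = -5 mm, is 41 mm wide and ends at the no-go jaws. The spindle can be lifted out of it.
- nogo_range (a point): Beyond the chamber: the slot's axis at x = 39 mm of the gauge, on the plate's top. The no-go jaws, rigid, 12 mm apart, are clamped in the channel where they were last set: their entrance lies anywhere from x = 27 to 51 mm, which is not reported: find it by feel or sight. An upright shank is stopped with its axis about 5.3 mm before the entrance.
- pass_block: Dark steel block for passed parts, fixed to the table, 60 x 60 x 36 mm high, with one blind upright hole in its middle, 19 mm in diameter, 26 mm deep. Origin: centre of its underside.
- pass_floor (a point): Centre of the floor of that hole, 10 mm above the table.
- torch: Bystander: black hand torch standing, about 160 mm tall, foot 64 mm in diameter. Origin: centre of its foot.
- jar: Bystander: small glass jar, 48 mm in diameter, 55 mm tall. Origin: centre of its underside.
- collar: Bystander: brass ring, 44 mm in diameter, 12 mm high. Origin: centre of its underside.
- driver: Bystander: screwdriver, about 160 mm long, lying along its x axis. Origin: underside, about mid-length.
- tray: Bystander: white plastic tray, 110 x 80 x 22 mm. Origin: centre of its underside.
Not all that is in view belongs to the job. Leave any blue, orange or red look-alike of the pass_block alone.

How it is judged:
By the outcome, as a careful person would: the job done as asked, in the order asked, and still so for the second after the job is handed in, with the robot touching nothing.
It also fails if it takes over 64 s, if anything falls off the work surface, if the arm or the gripper's body presses on something with over 40 N, if the wrist force passes 120 N, or if a joint passes its speed limit or range.

### The arm

A 7-joint arm with a two-finger parallel gripper is mounted at the origin on the work surface. World frame = base frame: x ahead of the robot, y to its left, z up, the work surface at z = 0. Lengths are in mm, angles in rad, forces in N, time in s.
With the tool pointing down it reaches from about 400 to 875 mm from the base axis. Payload 4.4 kg.
Tool frame: the origin (TCP) lies on the centre line of the jaws, within the pads' length; the fingertips stand 19 mm ahead of it and the grasp point (between the pads) is the TCP; z points along the fingers, y is the line along which they close (so a half turn about z gives the same grasp; the last joint's range is limited). The gripper opens to 85 mm and grips with 20 to 120 N. Pads are 22 mm wide; open, the fingers measure 114 mm over their backs; the gripper's body (76 mm by 85 mm) begins 54 mm behind the grasp point. The pads swing forward as they close: fully open they stand 13 mm farther back than shut.
Start: joints at [-1.247, 0.628, 0.038, 1.517, -0.027, 0.996, -0.02], TCP at [246.981, 601.264, 250.313] pointing down, gripper open.
Joint ranges: [-3.06, 3.06], [-0.37, 2.12], [-1.25, 1.32], [0.18, 2.47], [-1.1, 4.24], [0.23, 1.98], [-2.94, 2.94]. Speed limits (rad/s): [2.57, 2.57, 3.14, 3.14, 3.14, 3.14, 3.14].

### API

Orientations are given as [roll, pitch, yaw] about the fixed x, y, z axes, in that order (R = Rz(yaw) Ry(pitch) Rx(roll)).
In Python, from cell import ctrl, viewer, silhouettes gives the robot as it stands.
- The arm moves only by the shell command python3 -m creep 'ROWS'. ROWS is JSON, a list of rows, each an object with "jaw": the gripper command: -1 is shut, 1 is fully open, values between are in proportion; "xyz": the shift along the tool's x, y, z in mm, a list of three; "angular": the turn, a rotation vector about the tool's x, y, z in rad, a list of three. In form: [{"jaw": jaw, "xyz": [tx, ty, tz], "angular": [rx, ry, rz]}, ...]. A call has 1 to 12 rows; each row is the pose to reach, as a shift and turn from the pose commanded when the call began, along the tool's axes at that moment; what a row does not reach only later rows make up. A row lasts 1/8 s, in which the tool goes at most 62.5 mm and 10.7 degrees, less where a joint would pass 70% of its speed; a pose out of reach is approached as far as the arm can. A call with a gripper value outside its range is refused whole. The fingers move at their own pace and stop on an object; the grip force is fixed at half the most. Time passes only in rows, so rows that repeat a pose let the fingers close. It gives the time, the measured TCP pose, the force, the opening and the grip force at its end, in the units of the state.
- ctrl.read_state(): the state, without advancing time (a new reading comes with each control period).
- viewer.get_image(name): name is "scene" or "side" or "wrist"; returns (picture, depth): 400x640x3 uint8, red, green, blue; 400x640 float32, mm along the optical axis (not along the pixel's ray), 0 where there is no reading.
- viewer.camera_model(name): a dict with "fx", "fy", "cx", "cy" (pixels), "T" (4x4, takes a point from camera to world coordinates). Camera axes: x right, y down, z forward; pixel columns grow to the right and rows downward; lengths in mm; the calibration is good to about 2 mm. A picture is of the moment at which its call begins: read the wrist's pose just before it. camera_model takes no time and is no camera call; for the wrist camera it gives the pose at the moment of the call.
- ctrl.finish_job(): hands the job in; it is judged then, once.
Trained networks look in the newest picture that a camera, given by its name, has taken for a name from the list of things; names that differ only in an ending like _2 or _b are one class to them, and where a whole thing is asked for, a point or a joint stands for the part that bears it (a point fixed in the world has none). Each returns a list of dicts, best first, with "score" (0 to 1); they miss things now and then, are a little off and sometimes report something else, mostly with a low value. They report only what shows in the picture. A call takes as long as a camera call. They do not tell look-alikes from the thing itself.
- silhouettes(camera, target): "pixels" (400x640 bool, what is visible of it) and "xy" ([column, row] in pixels, amid what is visible of it).
The state is a dict: "clock": time; "qpos": joint angles; "qd": joint speeds; "tau": joint torques, N m; "eef_pos": TCP position; "tool_rot": TCP orientation; "force": force on the tool from outside, world axes, zero at the start; "torque": the same for the moment, N m; "width": finger opening in mm; "gripper_force": force on a finger pad.
Only numpy, scipy, OpenCV 4.12 (cv2) and the standard library are available. Lean on these libraries where they do the work, as an engineer would, in place of code of your own. Each camera call takes 0.05 s, during which the arm holds its last target. There are 200 camera calls.

## Working session

There is one attempt and no reset: what is moved stays moved. The work goes in short steps, Python scripts to look and compute and a shell command to move; the robot and the scene stay as the last step left them, time stands still between calls to the robot, and variables do not carry over. Pictures are saved under pics/ and viewed, at most 10 in all, crops included, and the job is handed in when it is done.

```bash
ls; mkdir -p pics; cat > h.py <<'E'
import numpy as np, cv2
from cell import ctrl, viewer, silhouettes
def cloud(cam, depth, mask=None):
    m=viewer.camera_model(cam); v,u=np.nonzero((depth>0) if mask is None else (mask&(depth>0)))
    d=depth[v,u]; P=np.c_[(u-m["cx"])/m["fx"]*d,(v-m["cy"])/m["fy"]*d,d,np.ones(len(d))]
    return (P@np.array(m["T"]).T)[:,:3],u,v
E
python3 - <<'E'
from h import *
s=ctrl.read_state(); print(s["clock"],s["eef_pos"],s["tool_rot"],s["width"])
for c in ["scene","side"]:
    im,d=viewer.get_image(c); cv2.imwrite(f"pics/{c}.png",im[:,:,::-1]); np.savez(f"pics/{c}.npz",im=im,d=d)
    for t in ["spindle","stand","gauge","pass_block","torch"]:
        for r in silhouettes(c,t)[:3]:
            P,_,_=cloud(c,d,r["pixels"])
            print(c,t,round(r["score"],2),np.round(r["xy"]),np.round(np.median(P,0)),np.round(P.min(0)),np.round(P.max(0)))
E
```

```text
pics
0.0 [246.75466254 600.70054078 249.40781573] [-3.13971177e+00  5.27108496e-05  2.75179191e+00] 85.09939075592706
scene spindle 0.46 [374. 124.] [473. 289.  75.] [442. 277.  37.] [484. 323.  92.]
scene spindle 0.23 [356. 149.] [502. 164.  69.] [488. 154.  38.] [514. 181.  85.]
scene stand 0.88 [359. 156.] [503. 177.  34.] [444. 127.   1.] [535. 331.  43.]
scene stand 0.44 [327. 197.] [554. -32.  24.] [454. -79.  -2.] [620.  53.  39.]
scene gauge 0.95 [331. 196.] [554. -34.  24.] [460. -79.  -2.] [620.  59.  39.]
scene pass_block 0.92 [201. 280.] [ 530. -436.   35.] [ 444. -558.   -2.] [ 654. -368.  187.]
scene pass_block 0.89 [231. 198.] [ 365. -194.   33.] [ 282. -227.   -2.] [ 399. -103.   40.]
scene pass_block 0.8 [248. 224.] [ 481. -249.   34.] [ 409. -276.   -0.] [ 512. -175.   40.]
scene torch 0.87 [335. 267.] [ 763. -299.   89.] [ 614. -330.   -2.] [ 789. -108.  159.]
side spindle 0.86 [225. 294.] [463. 302.  81.] [453. 285.   0.] [527. 312.  90.]
side stand 0.67 [246. 292.] [468. 253.  34.] [433. 131.  -4.] [556. 336.  41.]
side gauge 0.89 [317. 224.] [523.  -3.  17.] [453. -86.  -5.] [628.  52.  38.]
side pass_block 0.92 [352. 177.] [ 580. -183.   33.] [ 550. -231.   -1.] [ 621. -156.   40.]
side pass_block 0.78 [426. 155.] [ 511. -411.   33.] [ 478. -464.   -1.] [ 554. -383.   40.]
side pass_block 0.77 [395. 189.] [ 465. -218.   33.] [ 432. -294.   -1.] [ 528. -193.   41.]
side torch 0.68 [333. 119.] [ 744. -273.   88.] [ 716. -426.   -1.] [ 923. -249.  158.]
```

View pics/scene.png

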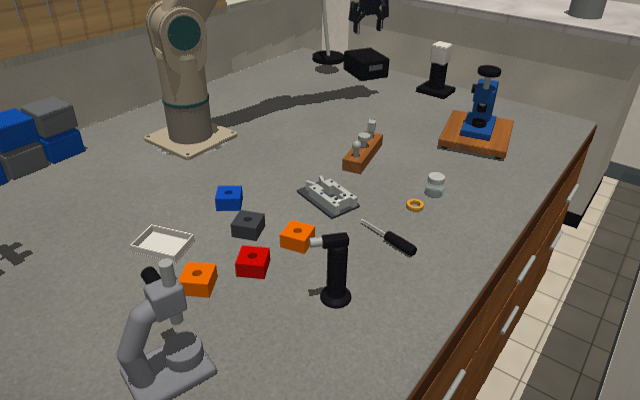

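View pics/side.png

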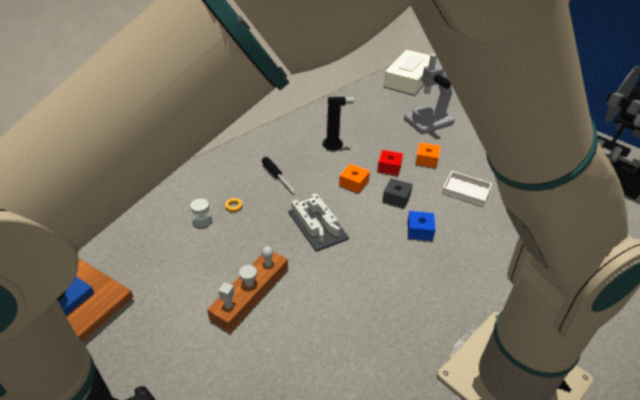

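The square spindle is at the robot-side left end of the stand (side view 226,294). The disc is in the middle and the ball at the far end. The dark pass block is at side (397,192), with the gauge at (318,220). Next I set up the move helper and find where the wrist camera sits.

```bash
cat >> h.py <<'E'
from scipy.spatial.transform import Rotation as Ro
def go(target, yaw=None, s=None):
    """tool-frame shift and turn from the present pose to world target, tool down at yaw"""
    s=s or ctrl.read_state(); R=Ro.from_euler("xyz",s["tool_rot"])
    d=R.inv().apply(np.array(target)-s["eef_pos"])
    a=np.zeros(3)
    if yaw is not None:
        yaw0=yaw; a=(R.inv()*Ro.from_euler("xyz",[np.pi,0,yaw])).as_rotvec()
    print("shift",np.round(d,1),"turn",np.round(a,3))
def snap(cam,name):
    m=viewer.camera_model(cam); im,d=viewer.get_image(cam); cv2.imwrite(f"pics/{name}.png",im[:,:,::-1]); np.savez(f"pics/{name}.npz",im=im,d=d,T=m["T"]); return im,d
E
python3 - <<'E'
from h import *
m=viewer.camera_model("wrist"); s=ctrl.read_state()
R=Ro.from_euler("xyz",s["tool_rot"]).as_matrix(); T=np.array(m["T"])
print(m["fx"],m["cx"],m["cy"]); print(np.round(R.T@(T[:3,3]-s["eef_pos"]),1)); print(np.round(R.T@T[:3,:3],3)); print(s["qpos"])
# gauge from both views: high points
for c in ["scene","side"]:
    z=np.load(f"pics/{c}.npz"); P,_,_=cloud(c,z["d"])
    k=(P[:,2]>4)&(P[:,2]<45)&(abs(P[:,0]-540)<110)&(abs(P[:,1]+20)<90)
    r=cv2.minAreaRect(P[k][:,:2].astype(np.float32)); print(c,r)
    # dark block
    k=(P[:,2]>30)&(P[:,2]<42)&(abs(P[:,0]-475)<50)&(abs(P[:,1]+240)<50)
    print(c,cv2.minAreaRect(P[k][:,:2].astype(np.float32)))
go([490,230,330],2.752)
E
```

```text
354.4149011995318 315.5050473928378 201.6714178315152
[  84.4    0.2 -124.3]
[[ 0.    -0.946 -0.323]
 [ 1.     0.    -0.   ]
 [ 0.    -0.323  0.946]]
[-1.24676133  0.62837748  0.03850375  1.51742556 -0.02698762  0.99629411
 -0.02000692]
scene ((538.7318115234375, -19.701889038085938), (173.12042236328125, 220.17617797851562), 88.7325439453125)
scene ((470.99505615234375, -236.06044006347656), (63.792667388916016, 64.46562957763672), 24.20769691467285)
side ((533.4794921875, -6.818359375), (154.30337524414062, 171.95938110351562), 63.227176666259766)
side ((470.9862976074219, -233.14944458007812), (60.08538818359375, 67.29777526855469), 21.403976440429688)
shift [-365.9 -251.   -79.7] turn [ 0. -0. -0.]
```

```bash
python3 - <<'E'
from h import *
go([480,235,260],1.846)
E
python3 -m creep '[{"jaw":1,"xyz":[-180,-127,-5],"angular":[0,0,0.45]},{"jaw":1,"xyz":[-180,-127,-5],"angular":[0,0,0.45]},{"jaw":1,"xyz":[-180,-127,-5],"angular":[0,0,0.45]},{"jaw":1,"xyz":[-354,-250,-10],"angular":[0,0,0.9]},{"jaw":1,"xyz":[-354,-250,-10],"angular":[0,0,0.9]},{"jaw":1,"xyz":[-354,-250,-10],"angular":[0,0,0.9]},{"jaw":1,"xyz":[-354,-250,-10],"angular":[0,0,0.9]},{"jaw":1,"xyz":[-354,-250,-10],"angular":[0,0,0.9]},{"jaw":1,"xyz":[-354,-250,-10],"angular":[0,0,0.9]},{"jaw":1,"xyz":[-354,-250,-10],"angular":[0,0,0.9]}]'
python3 - <<'E'
from h import *
snap("wrist","w1"); s=ctrl.read_state(); print(s["clock"],s["qpos"],s["eef_pos"],s["tool_rot"],s["force"])
E
```

```text
shift [-354.7 -250.2   -9.7] turn [ 0.    -0.     0.906]
clock: 1.85
eef_pos: [478.5, 237.3, 260.2]
tool_rot: [-3.141, -0.001, 1.855]
force: [0.0, -0.1, -0.5]
width: 85.5
gripper_force: 0.0
1.9 [-0.71940201  0.46492897  0.30242864  1.83491281 -0.17692835  0.86819006
 -0.04828831] [478.51060341 237.2088328  260.16541625] [-3.14115522e+00 -7.27936072e-04  1.85486545e+00] [ 0.23599705  0.14898482 -0.16597057]
```

View pics/w1.png

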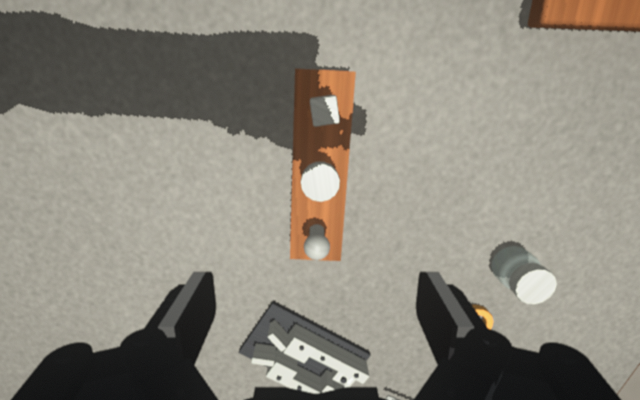

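The square head is at pixel (325,110), the disc at (320,182) and the ball at (317,245). Next I measure the head's top face.

```bash
python3 - <<'E'
from h import *
z=np.load("pics/w1.npz"); P,u,v=cloud("wrist",z["d"])
k=(abs(P[:,0]-463)<30)&(abs(P[:,1]-302)<30)&(P[:,2]>83)
r=cv2.minAreaRect(P[k][:,:2].astype(np.float32)); print("top",r,np.median(P[k],0),k.sum())
k=(abs(P[:,0]-475)<80)&(abs(P[:,1]-235)<130)&(P[:,2]>30)&(P[:,2]<40)
print("stand",cv2.minAreaRect(P[k][:,:2].astype(np.float32)))
c=r[0]
for zz in (150,): go([c[0],c[1],zz])
E
```

```text
top ((467.3970642089844, 297.51336669921875), (22.02506446838379, 21.992416381835938), 24.44921875) [467.17455602 297.78303932  88.51614536] 743
stand ((482.5556945800781, 234.00454711914062), (56.11506652832031, 196.5689239501953), 13.512716293334961)
shift [ 60.9   6.3 110.2] turn [0. 0. 0.]
```

```bash
python3 -m creep '[{"jaw":1,"xyz":[30,3,55],"angular":[0,0,-0.143]},{"jaw":1,"xyz":[61,6.3,110],"angular":[0,0,-0.143]},{"jaw":1,"xyz":[61,6.3,110],"angular":[0,0,-0.143]},{"jaw":1,"xyz":[61,6.3,110],"angular":[0,0,-0.143]},{"jaw":1,"xyz":[61,6.3,110],"angular":[0,0,-0.143]}]'
python3 - <<'E'
from h import *
z=snap("wrist","w2")[1]; P,u,v=cloud("wrist",z)
k=(abs(P[:,0]-467)<25)&(abs(P[:,1]-298)<25)&(P[:,2]>84)&(P[:,2]<95)
c=cv2.minAreaRect(P[k][:,:2].astype(np.float32)); print(c,k.sum())
go([467.4,297.5,75],1.9975)
E
```

```text
clock: 2.52
eef_pos: [470.0, 295.5, 152.2]
tool_rot: [3.138, 0.0, 1.994]
force: [0.5, 0.4, -0.2]
width: 85.0
gripper_force: 0.0
((467.2266845703125, 297.8485412597656), (21.75931167602539, 22.170995712280273), 23.503177642822266) 1399
shift [ 2.8 -1.7 77.2] turn [ 0.003 -0.    -0.004]
```

```bash
python3 -m creep '[{"jaw":1,"xyz":[1,-1,40],"angular":[0,0,0]},{"jaw":1,"xyz":[1,-1,40],"angular":[0,0,0]},{"jaw":1,"xyz":[1,-1,40],"angular":[0,0,0]}]'
python3 - <<'E'
from h import *
for i in range(4):
    s=ctrl.read_state(); print(np.round(s["eef_pos"],2)); 
    viewer.get_image("wrist")
go([467.3,297.6,75],1.993)
E
```

```text
clock: 2.95
eef_pos: [468.2, 296.3, 111.7]
tool_rot: [3.14, -0.0, 1.994]
force: [0.4, -0.2, 1.0]
width: 85.2
gripper_force: 0.0
[468.18 296.33 111.74]
[468.38 296.54 111.93]
[468.31 296.62 111.86]
[468.17 296.72 111.77]
shift [ 1.1 -0.3 36.5] turn [ 0.002 -0.     0.002]
```

```bash
python3 -m creep '[{"jaw":1,"xyz":[1,-0.3,20],"angular":[0,0,0]},{"jaw":1,"xyz":[1,-0.3,36.5],"angular":[0,0,0]},{"jaw":1,"xyz":[1,-0.3,36.5],"angular":[0,0,0]},{"jaw":0,"xyz":[1,-0.3,36.5],"angular":[0,0,0]},{"jaw":-1,"xyz":[1,-0.3,36.5],"angular":[0,0,0]},{"jaw":-1,"xyz":[1,-0.3,36.5],"angular":[0,0,0]},{"jaw":-1,"xyz":[1,-0.3,36.5],"angular":[0,0,0]},{"jaw":-1,"xyz":[1,-0.3,36.5],"angular":[0,0,0]},{"jaw":-1,"xyz":[1,-0.3,36.5],"angular":[0,0,0]}]'
```

```text
clock: 4.28
eef_pos: [467.0, 297.4, 74.3]
tool_rot: [3.14, -0.0, 1.995]
force: [-0.1, 0.7, 5.4]
width: 21.2
gripper_force: 59.1
```

```bash
python3 -m creep '[{"jaw":-1,"xyz":[0,0,-25],"angular":[0,0,0]},{"jaw":-1,"xyz":[0,0,-70],"angular":[0,0,0]},{"jaw":-1,"xyz":[0,0,-125],"angular":[0,0,0]},{"jaw":-1,"xyz":[0,0,-125],"angular":[0,0,0]}]'
python3 - <<'E'
from h import *
go([570,-85,200])
E
```

```text
clock: 4.78
eef_pos: [468.6, 298.2, 202.2]
tool_rot: [3.134, -0.001, 1.995]
force: [0.1, -0.4, -2.9]
width: 21.2
gripper_force: 60.5
shift [-391.   -65.2    1.2] turn [0. 0. 0.]
```

```bash
python3 -m creep '[{"jaw":-1,"xyz":[-391,-65,1],"angular":[0,0,0]},{"jaw":-1,"xyz":[-391,-65,1],"angular":[0,0,0]},{"jaw":-1,"xyz":[-391,-65,1],"angular":[0,0,0]},{"jaw":-1,"xyz":[-391,-65,1],"angular":[0,0,0]},{"jaw":-1,"xyz":[-391,-65,1],"angular":[0,0,0]},{"jaw":-1,"xyz":[-391,-65,1],"angular":[0,0,0]},{"jaw":-1,"xyz":[-391,-65,1],"angular":[0,0,0]},{"jaw":-1,"xyz":[-391,-65,1],"angular":[0,0,0]},{"jaw":-1,"xyz":[-391,-65,1],"angular":[0,0,0]},{"jaw":-1,"xyz":[-391,-65,1],"angular":[0,0,0]}]'
python3 - <<'E'
from h import *
snap("wrist","w3"); s=ctrl.read_state(); print(s["clock"],s["eef_pos"],s["force"],s["width"])
E
```

```text
clock: 6.02
eef_pos: [567.7, -83.7, 197.3]
tool_rot: [-3.141, -0.002, 1.998]
force: [-0.1, 0.3, -2.1]
width: 21.2
gripper_force: 60.3
6.075 [567.88863539 -83.98994055 197.5058501 ] [-0.09439932  0.12996642 -1.29453712] 21.27151759122349
```

View pics/w3.png

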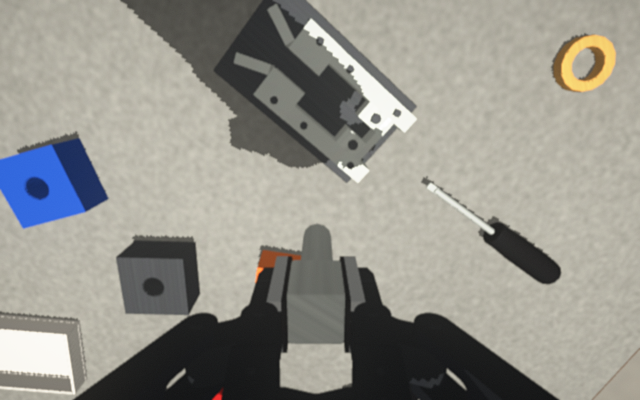

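The mouth is at upper left (~255,35), and the slot runs to lower right with the no-go jaws starting near (350,110). The dark pass block's hole is at (153,287). Next I fit the gauge frame.

```bash
cat > g.py <<'E'
from h import *
z=np.load("pics/w3.npz"); 
m=viewer.camera_model("wrist"); 
P,u,v=cloud("wrist",z["d"]); P=P  # arm still
k=(abs(P[:,0]-540)<110)&(abs(P[:,1]+15)<100)&(P[:,2]>4)&(P[:,2]<45)
Q=P[k]; 
pl=Q[(Q[:,2]<14)]; tp=Q[(Q[:,2]>30)&(Q[:,2]<40)]
print("plate z",np.median(pl[:,2]),"top z",np.median(tp[:,2]))
r=cv2.minAreaRect(Q[:,:2].astype(np.float32)); print(r)
# best yaw by jaw-side histograms sharpness
best=max(((lambda h:(h**2).sum())(np.histogram(tp[:,:2]@[-np.sin(a),np.cos(a)],np.arange(-50,400,0.5)+0)[0].astype(float)),a) for a in np.radians(np.arange(-40,0,0.25)))
print(np.degrees(best[1]))
a=best[1] if 0 else np.radians(r[2]) if r[2]<0 else np.radians(r[2]-90)
a=min([np.radians(r[2]+90*i) for i in range(-2,2)],key=lambda t:abs(t-np.radians(-18)))
print("yaw rect",np.degrees(a))
c=np.array(r[0]); R=np.array([[np.cos(a),np.sin(a)],[-np.sin(a),np.cos(a)]])
L=(Q[:,:2]-c)@R.T; Lt=(tp[:,:2]-c)@R.T
print("extent",L.min(0),L.max(0))
H=np.zeros((120*5,180*5),np.uint8); ij=np.round((L+[90,60])*5).astype(int)
for (i,j),h in zip(ij,Q[:,2]): 
    if 0<=i<900 and 0<=j<600: cv2.circle(H,(int(i),599-int(j)),2,int(min(255,h*6)),-1)
cv2.imwrite("pics/H.png",cv2.resize(H,(750,500)))
for x0 in range(-60,66,5):
    b=Lt[(abs(Lt[:,0]-x0)<2.5)][:,1]
    lo=b[(b<0)]; hi=b[b>0]; print(x0, round(lo.max(),1) if len(lo) else None, round(hi.min(),1) if len(hi) else None,end="; ")
E
python3 g.py
```

```text
plate z 8.853506300617681 top z 34.88634786806699
((538.856201171875, 0.25048065185546875), (117.26494598388672, 150.54161071777344), 74.12564849853516)
-15.75
yaw rect -15.874351501464844
extent [-75.27087102 -58.63248704] [75.27077516 58.63247237]
-60 -30.6 3.7; -55 -28.4 1.4; -50 -0.2 0.2; -45 -0.0 0.0; -40 -0.1 0.3; -35 -0.0 0.1; -30 -0.0 0.2; -25 -0.3 0.1; -20 -0.1 0.0; -15 -0.2 0.1; -10 -0.1 0.0; -5 -0.2 0.2; 0 -33.9 6.9; 5 -33.9 7.0; 10 -34.0 7.0; 15 -34.0 7.0; 20 -34.0 6.9; 25 -34.0 6.9; 30 -34.0 6.9; 35 -34.0 6.9; 40 -0.1 0.2; 45 -0.1 0.1; 50 -0.2 0.2; 55 -0.4 0.1; 60 -0.0 0.1; 65 -0.2 0.4;
```

View pics/H.png

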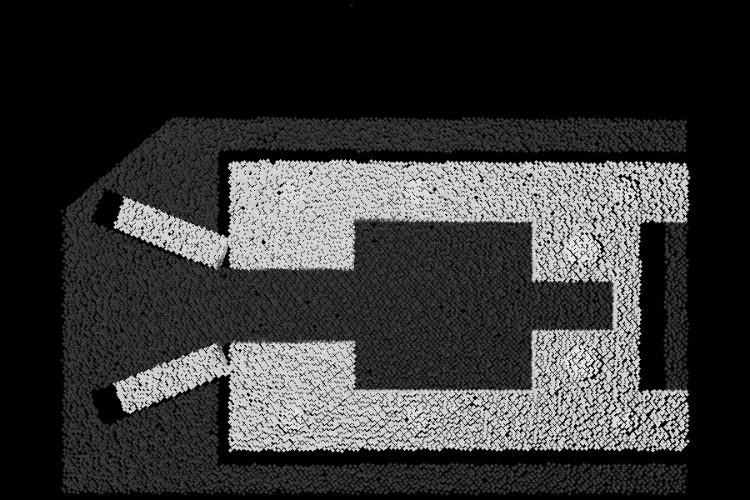

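The height map is clear. In it, the go gap runs x≈-35 to -5 mm, the chamber starts at -5, and the no-go entrance is near +37.7. Next I get precise axis values.

```bash
cat >> g.py <<'E'
print()
def fit(x0,x1,ylo,yhi):
    X=[];Y=[[],[]]
    for x in np.arange(x0,x1,1.0):
        b=Lt[abs(Lt[:,0]-x)<0.75][:,1]; lo=b[(b<-13.5)&(b>ylo)]; hi=b[(b>-13.5)&(b<yhi)]
        if len(lo) and len(hi): X.append(x);Y[0].append(lo.max());Y[1].append(hi.min())
    p,q=np.polyfit(X,Y[0],1),np.polyfit(X,Y[1],1); print("lo",p,"hi",q,np.median(np.subtract(Y[1],Y[0]))); return (p+q)/2
outl=fit(0,36,-60,60); 
fg=fit(-32,-8,-30,5); fn=fit(40,54,-30,5)
b=Lt[(abs(Lt[:,1]+13.5)<18)&(abs(Lt[:,1]+13.5)>8)&(Lt[:,0]>10)]; xn=np.percentile(b[:,0],0.5)
b=Lt[(abs(Lt[:,1]+13.5)<19)&(abs(Lt[:,1]+13.5)>10)&(Lt[:,0]<10)&(Lt[:,0]>-30)]; xc=np.percentile(b[:,0],99.5)
print("nogo",xn,"chamber start",xc)
for x in (-75,-35,-20,10,xn-5.3,xn):
    y=np.polyval(outl,x); y2=np.polyval(fg,x); print(x, c+R.T@[x,y], c+R.T@[x,y2])
E
python3 g.py | tail -11
python3 - <<'E'
from h import *
# held spindle pose: head & shank visible in wrist image
z=np.load("pics/w3.npz"); P,u,v=cloud("wrist",z["d"]); s=ctrl.read_state(); R=Ro.from_euler("xyz",s["tool_rot"])
L=R.inv().apply(P-s["eef_pos"])
for h in range(-20,70,5):
    b=L[(abs(L[:,2]-h)<2.5)&(abs(L[:,1])<12)&(abs(L[:,0])<25)]
    if len(b): print(h,len(b),np.round([b[:,0].max(),b[:,1].min(),b[:,1].max()],1))
# pass block
k=(P[:,2]>33)&(P[:,2]<40)&(abs(P[:,0]-470)<50)&(abs(P[:,1]+236)<50)
print(cv2.minAreaRect(P[k][:,:2].astype(np.float32)))
E
```

```text
-60 -30.6 3.7; -55 -28.4 1.4; -50 -0.2 0.2; -45 -0.0 0.0; -40 -0.1 0.3; -35 -0.0 0.1; -30 -0.0 0.2; -25 -0.3 0.1; -20 -0.1 0.0; -15 -0.2 0.1; -10 -0.1 0.0; -5 -0.2 0.2; 0 -33.9 6.9; 5 -33.9 7.0; 10 -34.0 7.0; 15 -34.0 7.0; 20 -34.0 6.9; 25 -34.0 6.9; 30 -34.0 6.9; 35 -34.0 6.9; 40 -0.1 0.2; 45 -0.1 0.1; 50 -0.2 0.2; 55 -0.4 0.1; 60 -0.0 0.1; 65 -0.2 0.4; 
lo [-2.83979226e-03 -3.39930941e+01] hi [-1.31557688e-03  7.01302715e+00] 40.98583677236678
lo [-3.82574463e-03 -2.24051964e+01] hi [-3.01612024e-03 -4.66720519e+00] 17.755059088274876
lo [ 8.90489682e-03 -2.01659582e+01] hi [ 5.26121309e-03 -7.61979800e+00] 12.2390622318898
nogo 37.86211671250861 chamber start -5.118210883424565
-75 [463.06912442   7.93943884] [463.08405261   7.99193381]
-35 [501.52094622  -3.08164583] [501.52117773  -3.08083172]
-20 [515.94037939  -7.21455258] [515.93509965  -7.23311879]
10 [544.77924574 -15.48036608] [544.7629435  -15.53769294]
32.56211671250861 [566.46810802 -21.69684104] [566.44351608 -21.78331865]
37.86211671250861 [571.56297441 -23.15713476] [571.53643516 -23.25046008]
-20 475 [ 12.5 -12.   12. ]
-15 3060 [ 12.7 -12.   12. ]
-10 497 [ 12.7 -12.   11.9]
-5 440 [ 12.4 -11.9  12. ]
0 379 [ 12.6 -11.9  12. ]
5 370 [ 12.7 -12.   12. ]
10 299 [ 12.5 -11.9  11.9]
15 41 [ 12.2 -11.7  11.9]
20 65 [ 8.5 -4.9  4.3]
25 125 [ 8.5 -7.   6.8]
30 144 [ 8.2 -7.7  7.6]
35 122 [ 8.1 -7.9  7.7]
40 119 [ 8.3 -8.   7.9]
45 127 [ 8.4 -7.8  7.7]
50 96 [ 8.2 -7.9  7.9]
55 102 [ 8.1 -7.6  8. ]
60 75 [ 8.2 -7.7  7.7]
((469.95294189453125, -233.93362426757812), (61.532352447509766, 61.56772232055664), 22.29388999938965)
```

The slot axis is clear: yaw -0.279 rad, no-go stop expected with the shank at x≈32.6. The spindle is held upright and centred, with its foot 64.5 mm below the TCP. I'll turn so that tool y points along the gauge's +x, and go outside the mouth.

```bash
python3 - <<'E'
from h import *
go([453.4,10.3,130],1.292)
E
```

```text
shift [133.1 -65.2  67.7] turn [-0.001 -0.001  0.706]
```

```bash
python3 -m creep '[{"jaw":-1,"xyz":[133,-65,30],"angular":[0,0,0.35]},{"jaw":-1,"xyz":[133,-65,30],"angular":[0,0,0.35]},{"jaw":-1,"xyz":[133,-65,67],"angular":[0,0,0.706]},{"jaw":-1,"xyz":[133,-65,67],"angular":[0,0,0.706]},{"jaw":-1,"xyz":[133,-65,67],"angular":[0,0,0.706]},{"jaw":-1,"xyz":[133,-65,67],"angular":[0,0,0.706]},{"jaw":-1,"xyz":[133,-65,67],"angular":[0,0,0.706]}]'
python3 - <<'E'
from h import *
s=ctrl.read_state(); print(s["qpos"])
go([453.4,10.3,79],1.292)
E
```

```text
clock: 6.95
eef_pos: [454.8, 8.4, 131.2]
tool_rot: [3.141, -0.001, 1.29]
force: [-1.0, -0.2, -2.6]
width: 21.0
gripper_force: 60.4
[-0.31517486  0.58508182  0.341126    2.16524261 -0.4351126   0.45442453
  0.08728067]
shift [ 1.4 -1.9 52.2] turn [ 0.001 -0.001 -0.002]
```

```bash
python3 -m creep '[{"jaw":-1,"xyz":[1,-1.5,52],"angular":[0,0,0]},{"jaw":-1,"xyz":[1,-1.5,52],"angular":[0,0,0]},{"jaw":-1,"xyz":[1,-1.5,52],"angular":[0,0,0]},{"jaw":-1,"xyz":[1,-1.5,52],"angular":[0,0,0]}]'
python3 - <<'E'
from h import *
snap("wrist","w4"); F=[]
for i in range(4):
    s=ctrl.read_state(); F.append(np.r_[s["eef_pos"],s["force"]]); viewer.get_image("wrist")
print(np.round(np.mean(F,0),2))
z=np.load("pics/w4.npz"); P,u,v=cloud("wrist",z["d"])
o=np.array([538.86,0.25])-0  # axis points from g.py
p0=np.array([501.52,-3.08]); a=-0.2791; ex=np.array([np.cos(a),np.sin(a)]); ey=np.array([-ex[1],ex[0]])
d=P[:,:2]-p0; gx=d@ex-35; gy=d@ey
t=(P[:,2]>31)&(P[:,2]<38)
for x in range(-60,40,4):
    b=gy[t&(abs(gx-x)<2)]; lo=b[(b<0)&(b>-30)]; hi=b[(b>0)&(b<30)]; print(x,round(lo.max(),1) if len(lo) else None, round(hi.min(),1) if len(hi) else None,end="; ")
q=np.array(np.mean(F,0)[:2])-p0; print("\nTCP in gauge",q@ex-35,q@ey)
# shank
R=Ro.from_euler("xyz",s["tool_rot"]); L=R.inv().apply(P-np.mean(F,0)[:3])
for h in range(20,66,10):
    k=(abs(L[:,2]-h)<3)&(abs(L[:,1])<12)&(abs(L[:,0])<15); b=L[k]
    if len(b): print(h,len(b),np.round([b[:,0].max(),b[:,1].min(),b[:,1].max()],1))
E
```

```text
clock: 7.45
eef_pos: [454.2, 9.7, 80.4]
tool_rot: [3.139, -0.001, 1.289]
force: [-0.3, 0.1, -1.5]
width: 21.0
gripper_force: 60.3
[ 4.5387e+02  9.9400e+00  8.0020e+01  4.0000e-02 -2.1000e-01 -1.9500e+00]
-60 None 16.6; -56 -14.0 15.3; -52 -12.8 13.9; -48 -10.7 12.5; -44 -9.3 10.5; -40 -8.2 9.3; -36 -7.7 8.9; -32 -8.1 8.7; -28 -8.1 8.7; -24 -7.9 8.9; -20 -7.6 8.7; -16 -7.5 9.1; -12 -8.0 9.1; -8 -7.8 9.0; -4 -15.2 8.9; 0 -19.3 21.2; 4 -19.3 20.9; 8 -19.6 20.9; 12 -19.3 20.8; 16 -19.5 20.8; 20 -19.5 20.8; 24 -19.4 20.9; 28 -19.3 20.8; 32 -19.5 20.8; 36 -5.1 6.4; 
TCP in gauge -84.39067040119875 -0.6069170200795263
20 60 [ 7.9 -5.8  3.5]
30 160 [ 7.9 -8.5  6.7]
40 149 [ 7.5 -8.8  7.1]
50 124 [ 7.6 -8.7  7. ]
60 90 [ 7.5 -8.5  6.8]
```

View pics/w4.png

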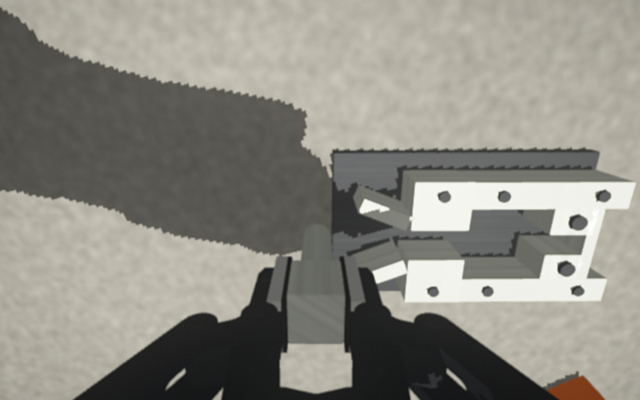

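```bash
cat > rel.py <<'E'
from h import *
from scipy.optimize import least_squares
import sys
def rel(name):
    F=[];
    d=snap("wrist",name)[1]; s=ctrl.read_state()
    for i in range(3): F.append(np.r_[ctrl.read_state()["eef_pos"],ctrl.read_state()["force"]]); viewer.get_image("wrist")
    F=np.mean(F,0); P,u,v=cloud("wrist",d)
    p0=np.array([501.52,-3.08]); a=-0.2791; ex=np.array([np.cos(a),np.sin(a)]); ey=np.array([-ex[1],ex[0]])
    g=lambda X:np.c_[(X-p0)@ex-35,(X-p0)@ey]
    G=g(P[:,:2]); T=g(F[None,:2])[0]
    t=(P[:,2]>31)&(P[:,2]<38)
    def mid(x0,x1,w):
        M=[]
        for x in np.arange(x0,x1,1.):
            b=G[t&(abs(G[:,0]-x)<.75),1]; lo=b[(b<0)&(b>-w)];hi=b[(b>0)&(b<w)]
            if len(lo) and len(hi): M.append([x,lo.max(),hi.min()])
        M=np.array(M)
        if len(M)<4: return None
        M=M[(abs(M[:,2]-M[:,1]-np.median(M[:,2]-M[:,1]))<1)]
        return np.round(np.r_[np.polyfit(M[:,0],M[:,1:].mean(1),1)[0],M[:,1:].mean(),np.median(M[:,2]-M[:,1])],3)
    print("go",mid(-33,-7,14),"chamber",mid(-2,33,25))
    k=(P[:,2]>36)&(P[:,2]<52)&(abs(G[:,0]-T[0])<14)&(abs(G[:,1]-T[1])<14); S=G[k]
    r=least_squares(lambda c:np.hypot(*(S-c).T)-8,T+[0,-1],loss="soft_l1",f_scale=0.5).x
    print("TCP gauge",np.round(T,2),"z",F[2].round(2),"F",F[3:].round(2),"shank",r.round(2),k.sum(), "clock",s["clock"],"rot",np.round(s["tool_rot"],4))
rel(sys.argv[1])
E
python3 rel.py w5
```

```text
go [ 0.     0.404 17.325] chamber [-1.0000e-03  3.1700e-01  4.0541e+01]
TCP gauge [-85.03  -0.74] z 79.16 F [-0.01  0.18 -2.38] shank [-85.69  -1.71] 417 clock 7.75 rot [ 3.1407e+00 -4.0000e-04  1.2891e+00]
```

```bash
python3 -m creep '[{"jaw":-1,"xyz":[1.9,15,0.5],"angular":[0,0,0]},{"jaw":-1,"xyz":[1.9,30,0.5],"angular":[0,0,0]},{"jaw":-1,"xyz":[1.9,37,0.5],"angular":[0,0,0]},{"jaw":-1,"xyz":[1.9,37,0.5],"angular":[0,0,0]},{"jaw":-1,"xyz":[1.9,37,0.5],"angular":[0,0,0]},{"jaw":-1,"xyz":[1.9,37,0.5],"angular":[0,0,0]}]'; python3 rel.py w6
```

```text
clock: 8.65
eef_pos: [488.4, 1.6, 78.2]
tool_rot: [-3.141, 0.0, 1.289]
force: [-0.2, 0.2, -1.5]
width: 21.2
gripper_force: 60.5
go [4.0000e-03 6.1100e-01 1.7064e+01] chamber [2.000e-03 5.910e-01 4.046e+01]
TCP gauge [-48.58   0.92] z 78.29 F [ 0.1  -0.75 -2.22] shank [-48.91   0.05] 426 clock 8.7 rot [-3.1409 -0.      1.2889]
```

```bash
python3 -m creep '[{"jaw":-1,"xyz":[0.4,3,0],"angular":[0,0,0]},{"jaw":-1,"xyz":[0.4,6,0],"angular":[0,0,0]},{"jaw":-1,"xyz":[0.4,9,0],"angular":[0,0,0]},{"jaw":-1,"xyz":[0.4,12,0],"angular":[0,0,0]},{"jaw":-1,"xyz":[0.4,12,0],"angular":[0,0,0]},{"jaw":-1,"xyz":[0.4,12,0],"angular":[0,0,0]}]'; python3 rel.py w7
```

```text
clock: 9.6
eef_pos: [500.6, -1.5, 78.3]
tool_rot: [-3.141, 0.0, 1.289]
force: [-1.0, 0.2, -2.5]
width: 21.3
gripper_force: 60.5
go [ 0.021  0.569 16.855] chamber [8.0000e-03 5.1200e-01 4.0346e+01]
TCP gauge [-36.37   1.26] z 78.27 F [ 0.87 -0.11 -1.66] shank [-36.85   0.4 ] 428 clock 9.65 rot [-3.1412 -0.      1.2888]
```

```bash
python3 -m creep '[{"jaw":-1,"xyz":[0.1,3,0],"angular":[0,0,0]},{"jaw":-1,"xyz":[0.1,6,0],"angular":[0,0,0]},{"jaw":-1,"xyz":[0.1,6,0],"angular":[0,0,0]},{"jaw":-1,"xyz":[0.1,6,0],"angular":[0,0,0]}]'; python3 rel.py w8
```

```text
clock: 10.3
eef_pos: [506.4, -3.1, 78.2]
tool_rot: [-3.141, 0.0, 1.289]
force: [-0.3, 0.4, -2.0]
width: 20.9
gripper_force: 60.5
go None chamber [-2.0000e-03  5.5100e-01  4.0314e+01]
TCP gauge [-30.3    1.33] z 78.26 F [-0.1   0.08 -1.89] shank [-30.82   0.5 ] 434 clock 10.35 rot [-3.1414 -0.      1.2888]
```

Inside the go gap with no contact force. I continue into the chamber.

```bash
python3 -m creep '[{"jaw":-1,"xyz":[0.1,4,0],"angular":[0,0,0]},{"jaw":-1,"xyz":[0.1,8,0],"angular":[0,0,0]},{"jaw":-1,"xyz":[0.1,12,0],"angular":[0,0,0]},{"jaw":-1,"xyz":[0.1,15,0],"angular":[0,0,0]},{"jaw":-1,"xyz":[0.1,15,0],"angular":[0,0,0]}]'; python3 rel.py w9
```

```text
clock: 11.12
eef_pos: [521.2, -7.3, 78.3]
tool_rot: [3.141, 0.0, 1.289]
force: [0.3, 0.7, -1.3]
width: 21.2
gripper_force: 60.5
go None chamber [-1.0000e-03  5.8600e-01  4.0641e+01]
TCP gauge [-15.33   1.37] z 78.23 F [-0.49  0.41 -1.83] shank [-15.97   0.56] 425 clock 11.175 rot [-3.1414e+00  1.0000e-04  1.2887e+00]
```

```bash
python3 -m creep '[{"jaw":-1,"xyz":[0.1,5,0],"angular":[0,0,0]},{"jaw":-1,"xyz":[0.1,10,0],"angular":[0,0,0]},{"jaw":-1,"xyz":[0.1,17,0],"angular":[0,0,0]},{"jaw":-1,"xyz":[0.1,25,0],"angular":[0,0,0]},{"jaw":-1,"xyz":[0.1,33,0],"angular":[0,0,0]},{"jaw":-1,"xyz":[0.1,37,0],"angular":[0,0,0]},{"jaw":-1,"xyz":[0.1,37,0],"angular":[0,0,0]},{"jaw":-1,"xyz":[0.1,37,0],"angular":[0,0,0]}]'; python3 rel.py w10; python3 - <<'E'
from h import *
P,u,v=cloud("wrist",np.load("pics/w10.npz")["d"]); p0=np.array([501.52,-3.08]); a=-0.2791; ex=np.array([np.cos(a),np.sin(a)]); ey=np.array([-ex[1],ex[0]])
x=(P[:,:2]-p0)@ex-35; y=(P[:,:2]-p0)@ey
for sg in (1,-1):
    b=x[(P[:,2]>31)&(P[:,2]<38)&(sg*(y-.55)>8)&(sg*(y-.55)<18)&(x>5)&(x<60)]; print(len(b),np.percentile(b,[0.5,2]) if len(b) else "")
E
```

```text
clock: 12.32
eef_pos: [556.1, -17.3, 78.2]
tool_rot: [-3.141, 0.0, 1.289]
force: [-0.1, -0.3, -2.4]
width: 21.3
gripper_force: 60.5
go [2.0000e-03 3.8200e-01 1.6753e+01] chamber None
TCP gauge [21.47  1.41] z 78.26 F [ 0.05  0.08 -1.64] shank [21.05  0.58] 418 clock 12.375 rot [-3.141  -0.      1.2888]
734 [20.21072598 22.46096916]
304 [43.05323986 43.89592514]
```

```bash
python3 -m creep '[{"jaw":-1,"xyz":[0,2,0],"angular":[0,0,0]},{"jaw":-1,"xyz":[0,4,0],"angular":[0,0,0]},{"jaw":-1,"xyz":[0,6,0],"angular":[0,0,0]},{"jaw":-1,"xyz":[0,8,0],"angular":[0,0,0]},{"jaw":-1,"xyz":[0,9,0],"angular":[0,0,0]},{"jaw":-1,"xyz":[0,9,0],"angular":[0,0,0]}]'
python3 -m creep '[{"jaw":-1,"xyz":[0,0.5,0],"angular":[0,0,0]},{"jaw":-1,"xyz":[0,1,0],"angular":[0,0,0]},{"jaw":-1,"xyz":[0,1,0],"angular":[0,0,0]}]'
```

```text
clock: 13.28
eef_pos: [565.2, -19.9, 78.3]
tool_rot: [-3.142, 0.0, 1.289]
force: [-0.0, 0.4, -1.9]
width: 21.1
gripper_force: 60.5
clock: 13.65
eef_pos: [566.2, -20.2, 78.3]
tool_rot: [3.142, -0.0, 1.289]
force: [0.3, 0.2, -2.2]
width: 21.1
gripper_force: 60.5
```

```bash
for i in 1 2; do python3 -m creep '[{"jaw":-1,"xyz":[0,0.4,0],"angular":[0,0,0]},{"jaw":-1,"xyz":[0,0.8,0],"angular":[0,0,0]},{"jaw":-1,"xyz":[0,0.8,0],"angular":[0,0,0]}]' | grep -E "clock|eef|force"; done
```

```text
clock: 14.02
eef_pos: [566.8, -20.5, 78.3]
force: [0.2, 0.6, -2.7]
gripper_force: 60.5
clock: 14.4
eef_pos: [567.3, -20.7, 78.2]
force: [-0.6, -0.2, -1.2]
gripper_force: 60.5
```

```bash
python3 -m creep '[{"jaw":-1,"xyz":[0,0.4,0],"angular":[0,0,0]},{"jaw":-1,"xyz":[0,0.8,0],"angular":[0,0,0]},{"jaw":-1,"xyz":[0,0.8,0],"angular":[0,0,0]}]'|grep -E "eef|force:"
python3 -c "
from h import *
F=[]
for i in range(5): s=ctrl.read_state();F.append(np.r_[s['eef_pos'],s['force']]);viewer.get_image('wrist')
print(np.mean(F,0).round(2))"
```

```text
eef_pos: [567.7, -20.9, 78.1]
force: [-3.0, -0.3, -1.8]
gripper_force: 60.5
[ 5.6771e+02 -2.0840e+01  7.8110e+01 -3.3200e+00 -5.1000e-01 -1.5300e+00]
```

```bash
python3 -m creep '[{"jaw":-1,"xyz":[0,0.3,0],"angular":[0,0,0]},{"jaw":-1,"xyz":[0,0.6,0],"angular":[0,0,0]}]'|grep -E "eef|force:"
python3 -c "
from h import *
F=[]
for i in range(5): s=ctrl.read_state();F.append(np.r_[s['eef_pos'],s['force'],s['tool_rot']]);viewer.get_image('wrist')
f=np.mean(F,0);print(f.round(3), f[3:5]@[.961,-.276])"
```

```text
eef_pos: [568.0, -20.9, 78.1]
force: [-6.7, 0.5, -0.6]
gripper_force: 60.5
[ 5.67942e+02 -2.08900e+01  7.80760e+01 -5.41400e+00 -6.20000e-02
 -7.36000e-01 -3.13900e+00  0.00000e+00  1.28900e+00] -5.185792329810266
```

```bash
python3 -m creep '[{"jaw":-1,"xyz":[0,0.4,0],"angular":[0,0,0]},{"jaw":-1,"xyz":[0,0.8,0],"angular":[0,0,0]},{"jaw":-1,"xyz":[0,0.8,0],"angular":[0,0,0]}]'|grep -E "clock|eef|force:"
python3 -c "
from h import *
F=[]
for i in range(5): s=ctrl.read_state();F.append(np.r_[s['eef_pos'],s['force'],s['tool_rot']]);viewer.get_image('wrist')
f=np.mean(F,0);print(f.round(3), np.array(F)[:,3:5]@[.961,-.276])"
```

```text
clock: 15.9
eef_pos: [568.1, -21.0, 78.0]
force: [-5.4, -0.3, 0.1]
gripper_force: 60.7
[ 5.68091e+02 -2.09650e+01  7.80070e+01 -6.42600e+00  3.48000e-01
  3.23000e-01 -3.13800e+00  0.00000e+00  1.28900e+00] [-5.13550396 -6.6561276  -6.58226818 -6.43874436 -6.54519374]
```

```bash
python3 -m creep '[{"jaw":-1,"xyz":[0,0.4,0],"angular":[0,0,0]},{"jaw":-1,"xyz":[0,0.8,0],"angular":[0,0,0]},{"jaw":-1,"xyz":[0,0.8,0],"angular":[0,0,0]}]'|grep -E "clock|eef|force:"
python3 -c "
from h import *
F=[]
for i in range(5): s=ctrl.read_state();F.append(np.r_[s['eef_pos'],s['force'],s['tool_rot']]);viewer.get_image('wrist')
f=np.mean(F,0);print(f.round(3), np.array(F)[:,3:5]@[.961,-.276])"
```

```text
clock: 16.52
eef_pos: [568.2, -21.0, 77.9]
force: [-7.8, 0.4, 1.2]
gripper_force: 60.8
[ 5.6824e+02 -2.1003e+01  7.7949e+01 -7.6000e+00 -5.7000e-02  1.3690e+00
 -3.1370e+00  0.0000e+00  1.2890e+00] [-7.57842325 -7.53058622 -7.20488793 -6.30302258 -7.82093289]
```

```bash
python3 -m creep '[{"jaw":-1,"xyz":[0,0.5,0],"angular":[0,0,0]},{"jaw":-1,"xyz":[0,0.5,0],"angular":[0,0,0]},{"jaw":-1,"xyz":[0,0.5,0],"angular":[0,0,0]},{"jaw":-1,"xyz":[0,0.5,0],"angular":[0,0,0]},{"jaw":-1,"xyz":[0,0.5,0],"angular":[0,0,0]},{"jaw":-1,"xyz":[0,0.5,0],"angular":[0,0,0]}]'|grep -E "clock|eef|force:"
python3 -c "
from h import *
F=[]
for i in range(8): s=ctrl.read_state();F.append(np.r_[s['eef_pos'],s['force'],s['tool_rot']]);viewer.get_image('wrist')
f=np.mean(F,0);print(f.round(3), np.array(F)[:,3:5]@[.961,-.276])"
python3 -m creep '[{"jaw":-1,"xyz":[0,0,0],"angular":[0,0,0]},{"jaw":-1,"xyz":[0,0,0],"angular":[0,0,0]},{"jaw":-1,"xyz":[0,0,0],"angular":[0,0,0]},{"jaw":-1,"xyz":[0,0,0],"angular":[0,0,0]},{"jaw":-1,"xyz":[0,0,0],"angular":[0,0,0]},{"jaw":-1,"xyz":[0,0,0],"angular":[0,0,0]},{"jaw":-1,"xyz":[0,0,0],"angular":[0,0,0]},{"jaw":-1,"xyz":[0,0,0],"angular":[0,0,0]},{"jaw":-1,"xyz":[0,0,0],"angular":[0,0,0]}]'|grep -E "clock|eef|force:"
```

```text
clock: 17.52
eef_pos: [568.3, -21.0, 77.9]
force: [-8.3, 0.3, 1.1]
gripper_force: 60.9
[ 5.68345e+02 -2.10550e+01  7.79080e+01 -7.95600e+00  2.64000e-01
  1.72900e+00 -3.13600e+00  0.00000e+00  1.28900e+00] [-8.02548424 -8.05601816 -7.51435491 -8.1632955  -6.61565817 -8.64501832
 -7.35825917 -7.36968125]
clock: 19.05
eef_pos: [568.3, -21.0, 77.9]
force: [-7.0, 1.6, 3.0]
gripper_force: 60.9
```

The shank was stopped by the no-go gap, with about 8 N held for over 2 s. I now back off and lift out of the chamber.

```bash
python3 -m creep '[{"jaw":-1,"xyz":[0,-3,0],"angular":[0,0,0]},{"jaw":-1,"xyz":[0,-10,0],"angular":[0,0,0]},{"jaw":-1,"xyz":[0,-17,0],"angular":[0,0,0]},{"jaw":-1,"xyz":[0,-17,0],"angular":[0,0,0]},{"jaw":-1,"xyz":[0,-17,-20],"angular":[0,0,0]},{"jaw":-1,"xyz":[0,-17,-50],"angular":[0,0,0]},{"jaw":-1,"xyz":[0,-17,-80],"angular":[0,0,0]},{"jaw":-1,"xyz":[0,-17,-80],"angular":[0,0,0]}]'; python3 -c "
from h import *
go([525,-276,150],1.289)"
```

```text
clock: 20.05
eef_pos: [557.0, -17.1, 160.6]
tool_rot: [3.136, -0.002, 1.289]
force: [-0.1, 0.5, -2.5]
width: 21.3
gripper_force: 60.5
shift [-257.6   41.2   10.4] turn [ 0.006 -0.002 -0.   ]
```

```bash
python3 -m creep '[{"jaw":-1,"xyz":[-257,41,10],"angular":[0,0,0]},{"jaw":-1,"xyz":[-257,41,10],"angular":[0,0,0]},{"jaw":-1,"xyz":[-257,41,10],"angular":[0,0,0]},{"jaw":-1,"xyz":[-257,41,10],"angular":[0,0,0]},{"jaw":-1,"xyz":[-257,41,10],"angular":[0,0,0]},{"jaw":-1,"xyz":[-257,41,10],"angular":[0,0,0]},{"jaw":-1,"xyz":[-257,41,10],"angular":[0,0,0]},{"jaw":-1,"xyz":[-257,41,10],"angular":[0,0,0]}]'
cat > blk.py <<'E'
from h import *
import sys
from scipy.optimize import least_squares
d=snap("wrist",sys.argv[1])[1]; F=[]
for i in range(4): s=ctrl.read_state(); F.append(np.r_[s["eef_pos"],s["force"]]); viewer.get_image("wrist")
F=np.mean(F,0); R=Ro.from_euler("xyz",[np.pi,0,s["tool_rot"][2]]); P,u,v=cloud("wrist",d)
L=R.inv().apply(P-F[:3]); print("TCP",F.round(2),s["tool_rot"],s["qpos"].round(2) if hasattr(s["qpos"],"round") else s["qpos"])
k=(P[:,2]>32)&(P[:,2]<41)&(abs(P[:,0]-470)<48)&(abs(P[:,1]+234)<48)
r=cv2.minAreaRect(L[k][:,:2].astype(np.float32)); print("block in tool",r)
c=np.array(r[0]); T=L[k][:,:2]-c
# hole rim: radial gap
a=np.arctan2(T[:,1],T[:,0]); q=np.hypot(*T.T); rim=[]
for t in np.radians(range(-180,180,10)):
    w=q[(abs((a-t+np.pi)%(2*np.pi)-np.pi)<0.1)&(q>5)]
    if len(w)>3: rim.append(c+w.min()*np.array([np.cos(t),np.sin(t)]))
rim=np.array(rim); o=least_squares(lambda p:np.hypot(*(rim-p[:2]).T)-p[2],[*c,9.5],loss="soft_l1",f_scale=0.5).x; print("hole in tool",o.round(2),len(rim))
for h in (25,35,45,55,60):
    S=L[(abs(L[:,2]-h)<5)&(abs(L[:,0])<13)&(abs(L[:,1])<13)][:,:2]
    if len(S)>30: print(h,len(S),"shank",least_squares(lambda p:np.hypot(*(S-p).T)-8,[-1,0],loss="soft_l1",f_scale=0.5).x.round(2),(np.percentile(S[:,1],[1,99])).round(2))
S=L[(abs(L[:,0])<13)&(abs(L[:,1])<9)&(L[:,2]>40)&(L[:,2]<75)]; print("foot z",np.percentile(S[:,2],99))
E
python3 blk.py w11
```

```text
clock: 21.05
eef_pos: [523.3, -272.9, 148.1]
tool_rot: [-3.141, -0.001, 1.292]
force: [-0.4, 0.6, -2.4]
width: 21.0
gripper_force: 60.3
TCP [ 5.2306e+02 -2.7385e+02  1.4829e+02  3.6000e-01 -4.0000e-02 -1.7800e+00] [ 3.14151346e+00 -1.60942141e-04  1.29011443e+00] [ 0.21  0.7   0.36  1.79 -0.35  0.71  0.48]
block in tool ((21.947420120239258, -62.081886291503906), (60.898162841796875, 60.18083572387695), 51.13121032714844)
hole in tool [ 22.15 -61.87   9.46] 36
25 247 shank [-1.52 -0.64] [-7.41  6.28]
35 266 shank [-1.61 -0.58] [-8.29  7.28]
45 217 shank [-1.61 -0.48] [-8.05  7.25]
55 199 shank [-1.7  -0.38] [-8.1   7.48]
60 119 shank [-1.74 -0.33] [-8.08  7.21]
foot z 61.40025437398942
```

View pics/w11.png

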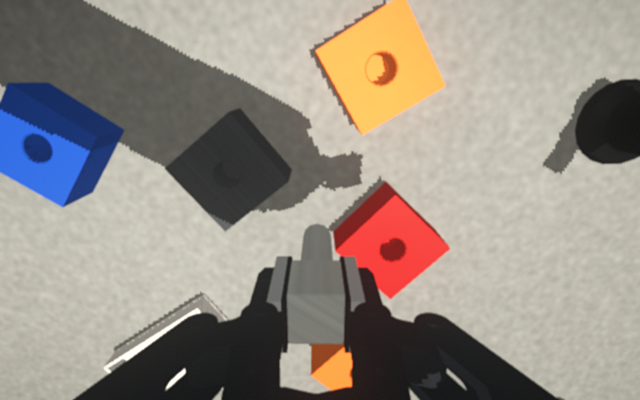

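The dark block's hole is at (229,173), the shank foot at (317,232). I hover over the hole.

```bash
python3 -m creep '[{"jaw":-1,"xyz":[12,-31,0],"angular":[0,0,0]},{"jaw":-1,"xyz":[23.8,-61.4,0],"angular":[0,0,0]},{"jaw":-1,"xyz":[23.8,-61.4,17],"angular":[0,0,0]},{"jaw":-1,"xyz":[23.8,-61.4,33],"angular":[0,0,0]},{"jaw":-1,"xyz":[23.8,-61.4,33],"angular":[0,0,0]},{"jaw":-1,"xyz":[23.8,-61.4,33],"angular":[0,0,0]}]'; python3 blk.py w12
```

```text
clock: 22.05
eef_pos: [470.5, -235.6, 115.3]
tool_rot: [3.141, 0.0, 1.288]
force: [0.0, -0.9, -2.5]
width: 21.1
gripper_force: 60.4
TCP [ 4.7060e+02 -2.3556e+02  1.1562e+02  3.3000e-01 -4.2000e-01 -2.4300e+00] [3.14078418e+00 1.36714720e-04 1.28873813e+00] [ 0.2   0.68  0.31  1.99 -0.39  0.53  0.51]
block in tool ((1.5610055923461914, -1.2712974548339844), (60.42563247680664, 60.69692611694336), 50.90658950805664)
hole in tool [ 1.22 -1.12  9.86] 33
25 247 shank [-0.65 -0.78] [-7.55  5.91]
35 262 shank [-0.69 -0.66] [-8.33  7.2 ]
45 222 shank [-0.73 -0.59] [-8.18  7.2 ]
55 205 shank [-0.72 -0.49] [-8.16  7.36]
60 120 shank [-0.74 -0.44] [-8.11  7.17]
foot z 61.548775292525924
```

View pics/w12.png

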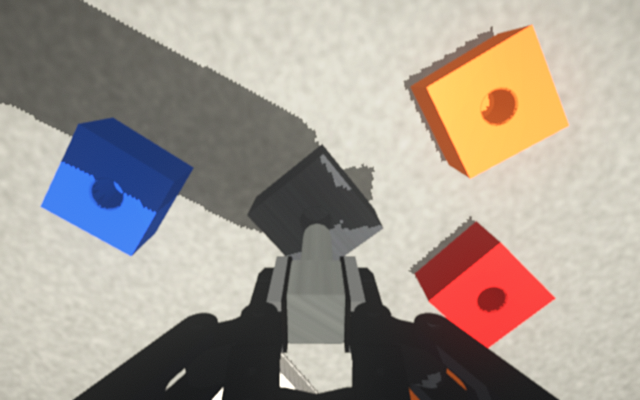

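```bash
python3 -m creep '[{"jaw":-1,"xyz":[2,-0.7,5],"angular":[0,0,0]},{"jaw":-1,"xyz":[2,-0.7,9],"angular":[0,0,0]},{"jaw":-1,"xyz":[2,-0.7,9],"angular":[0,0,0]},{"jaw":-1,"xyz":[2,-0.7,9],"angular":[0,0,0]}]'; python3 blk.py w13
```

```text
clock: 22.8
eef_pos: [470.1, -233.1, 106.2]
tool_rot: [-3.141, 0.0, 1.289]
force: [-0.4, -0.1, -2.6]
width: 21.1
gripper_force: 60.4
TCP [ 4.7016e+02 -2.3316e+02  1.0635e+02 -1.5000e-01  1.0000e-01 -2.4600e+00] [3.14137740e+00 7.73523054e-05 1.28869252e+00] [ 0.21  0.69  0.3   2.   -0.4   0.51  0.51]
block in tool ((-0.7171988487243652, -0.040569305419921875), (60.22319412231445, 60.858036041259766), 51.06804275512695)
hole in tool [-1.38 -0.08  9.91] 31
25 247 shank [-0.78 -0.64] [-7.42  6.29]
35 271 shank [-0.8  -0.56] [-8.24  7.3 ]
45 222 shank [-0.85 -0.45] [-8.08  7.25]
55 191 shank [-0.84 -0.34] [-8.1   7.51]
60 117 shank [-0.88 -0.33] [-7.98  7.23]
foot z 71.34761281624264
```

```bash
python3 -m creep '[{"jaw":-1,"xyz":[0.1,0.3,3],"angular":[0,0,0]},{"jaw":-1,"xyz":[0.1,0.3,6],"angular":[0,0,0]},{"jaw":-1,"xyz":[0.1,0.3,9],"angular":[0,0,0]},{"jaw":-1,"xyz":[0.1,0.3,12],"angular":[0,0,0]},{"jaw":-1,"xyz":[0.1,0.3,12],"angular":[0,0,0]}]'|grep -E "clock|eef|force:|torq"
```

```text
clock: 23.68
eef_pos: [470.2, -233.0, 94.0]
force: [-0.1, -0.4, -1.6]
gripper_force: 60.4
```

```bash
python3 -m creep '[{"jaw":-1,"xyz":[0,0,4],"angular":[0,0,0]},{"jaw":-1,"xyz":[0,0,8],"angular":[0,0,0]},{"jaw":-1,"xyz":[0,0,12],"angular":[0,0,0]},{"jaw":-1,"xyz":[0,0,16],"angular":[0,0,0]},{"jaw":-1,"xyz":[0,0,17],"angular":[0,0,0]},{"jaw":-1,"xyz":[0,0,17],"angular":[0,0,0]}]'|grep -E "clock|eef|force:"
python3 -m creep '[{"jaw":-1,"xyz":[0,0,0.7],"angular":[0,0,0]},{"jaw":-1,"xyz":[0,0,1.4],"angular":[0,0,0]},{"jaw":-1,"xyz":[0,0,1.4],"angular":[0,0,0]}]'|grep -E "clock|eef|force:"
```

```text
clock: 24.42
eef_pos: [470.4, -233.1, 77.2]
force: [-1.0, 0.2, -1.1]
gripper_force: 60.4
clock: 24.8
eef_pos: [470.4, -233.0, 75.9]
force: [0.4, -0.5, -1.9]
gripper_force: 60.4
```

```bash
python3 -m creep '[{"jaw":-1,"xyz":[0,0,0.5],"angular":[0,0,0]},{"jaw":-1,"xyz":[0,0,1],"angular":[0,0,0]},{"jaw":-1,"xyz":[0,0,1],"angular":[0,0,0]}]'|grep -E "clock|eef|force:"
python3 -m creep '[{"jaw":-1,"xyz":[0,0,0.5],"angular":[0,0,0]},{"jaw":-1,"xyz":[0,0,1],"angular":[0,0,0]},{"jaw":-1,"xyz":[0,0,1],"angular":[0,0,0]}]'|grep -E "clock|eef|force:"
```

```text
clock: 25.18
eef_pos: [470.4, -233.0, 74.8]
force: [0.4, -0.1, -2.1]
gripper_force: 60.4
clock: 25.55
eef_pos: [470.5, -233.1, 74.3]
force: [-0.9, -0.2, 4.3]
gripper_force: 61.3
```

```bash
python3 -m creep '[{"jaw":-0.2,"xyz":[0,0,0],"angular":[0,0,0]},{"jaw":0.3,"xyz":[0,0,0],"angular":[0,0,0]},{"jaw":0.5,"xyz":[0,0,0],"angular":[0,0,0]},{"jaw":0.5,"xyz":[0,0,0],"angular":[0,0,0]},{"jaw":0.5,"xyz":[0,0,-10],"angular":[0,0,0]},{"jaw":0.5,"xyz":[0,0,-30],"angular":[0,0,0]},{"jaw":0.5,"xyz":[0,0,-70],"angular":[0,0,0]},{"jaw":0.5,"xyz":[0,0,-100],"angular":[0,0,0]},{"jaw":0.5,"xyz":[-40,0,-110],"angular":[0,0,0]},{"jaw":0.5,"xyz":[-40,0,-110],"angular":[0,0,0]},{"jaw":0.5,"xyz":[-40,0,-110],"angular":[0,0,0]}]'
python3 - <<'E'
from h import *
d=snap("wrist","w14")[1]; P,u,v=cloud("wrist",d)
k=(abs(P[:,0]-470)<30)&(abs(P[:,1]+233)<30)&(P[:,2]>70)&(P[:,2]<100)
print(np.median(P[k],0),cv2.minAreaRect(P[k&(P[:,2]>85)][:,:2].astype(np.float32)))
E
```

```text
clock: 26.92
eef_pos: [459.2, -271.1, 184.1]
tool_rot: [-3.142, -0.001, 1.288]
force: [-0.2, 0.5, -1.2]
width: 63.9
gripper_force: 0.0
[ 470.46645763 -231.43546594   88.1482154 ] ((470.0223083496094, -232.8631134033203), (21.91646957397461, 21.709989547729492), 73.88594055175781)
```

View pics/w14.png

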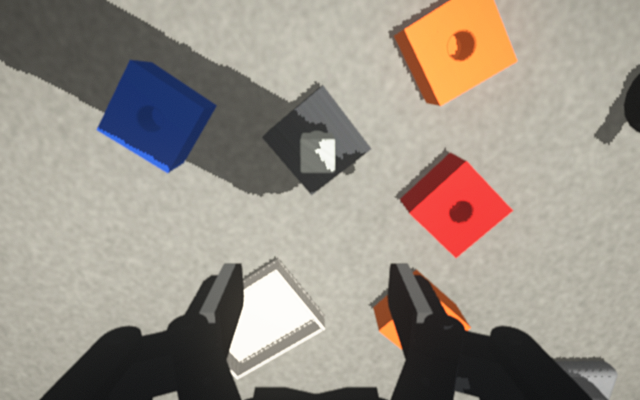

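The spindle stands in the dark block at (317,150), head top at 88 mm, which means it is fully seated. The gripper is clear of everything.

```bash
python3 -c "
from cell import ctrl
print(ctrl.finish_job())"
```

```text
the job is handed in; nothing more can be done
None
```

The job is handed in: the spindle went through the go gap, was stopped by the no-go gap at about 8 N for over 2 s (no reading neared 25 N), and now stands fully seated and released in the dark steel block.

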